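# Tuck the cover strip under the drip board's flap and hold it flat

### The arm

A 6-joint arm with a two-finger parallel gripper is mounted at the origin on a cart in front of the work surface, level with it; the furniture and walls round the work are solid. World frame = base frame: x ahead of the robot, y to its left, z up, the work surface at z = 0. Lengths are in m, angles in rad, forces in N, time in s.
With the tool pointing down it reaches from about 0.275 to 0.85 m from the base axis. Payload 19 kg.
Tool frame: the origin (TCP) lies midway between the tips of the shut fingers; the grasp point (between the pads) lies 19 mm behind it (grip_depth is the distance from the TCP to the grasp point, in m); z points along the fingers, y is the line along which they close (so a half turn about z gives the same grasp; the last joint's range is limited). The gripper opens to 85 mm and grips with 20 to 120 N. Pads are 22 mm wide; open, the fingers measure 114 mm over their backs; the gripper's body (76 mm by 85 mm) begins 54 mm behind the grasp point. The pads swing forward as they close: fully open they stand 13 mm farther back than shut.
Start: joints at [-1.47, 0.15, 1.437, -0, 1.554, -0.134], TCP at [0.134, -0.559, 0.231] pointing down, gripper open.
Joint ranges: [-2.8, 2.8], [-0.68, 2.1], [0.12, 2.68], [-1.39, 4.53], [0.16, 2.79], [-2.81, 2.81]. Speed limits (rad/s): [1.89, 1.89, 2.22, 3.01, 3.01, 3.01].

### API

Orientations are given as a unit quaternion [x, y, z, w].
In Python, from cell import * gives the robot as it stands.
- The arm moves only by the tool apply_moves, never from a script. Its argument "deltas" is a list of rows, each a list of 6 numbers: the shift along the tool's x, y, z in m, then the turn, a rotation vector about the tool's x, y, z in degrees. A call has 1 to 5 rows; each row shifts and turns the commanded pose from where the row before left it, along the tool's axes as they then stand; what a row does not reach is not made up. A row lasts 1/12 s, in which the tool goes at most 41.7 mm and 7.16 degrees, less where a joint would pass 70% of its speed; a pose out of reach is approached as far as the arm can. A call is refused whole if a number of a shift passes 0.0417 or a number of a turn 7.16, either way. A call with a gripper value outside its range is refused whole. "grip" is the opening, from 0 (shut) to 1 (fully open), set as the call begins (left out, the last holds). The fingers move at their own pace and stop on an object; the grip force is fixed at half the most. Time passes only in rows, so rows that do not move let the fingers close. It gives the time, the measured TCP pose, the force, the opening and the grip force at its end, in the units of the state.
- read_state(): the state, without advancing time (a new reading comes with each control period).
- camera(name): name is "scene" or "top" or "wrist"; returns a dict with "image" (420x560x3 uint8, red, green, blue), "camera_matrix" (3x3 intrinsics, pixels), "dist" ([k1, k2, p1, p2, k3] as OpenCV has them; the pictures are not rectified), "R" (3x3) and "t" (3): a world point X has camera coordinates R X + t. Camera axes: x right, y down, z forward; pixel columns grow to the right and rows downward; lengths in m; the calibration is good to about 2 mm. A picture is of the moment at which its call begins. There is no depth.
- hand_in(): hands the job in; it is judged then, once.
The state is a dict: "time_s": time; "joint_pos": joint angles; "qd": joint speeds; "tau": joint torques, N m; "position": TCP position; "eef_rot": TCP orientation; "contact_force": force on the tool from outside, world axes, zero at the start; "ft_torque": the same for the moment, N m; "grip_width": opening from 0.0 (shut) to 1.0 (fully open); "grasp_force": force on a finger pad.
Only numpy, scipy, OpenCV 4.12 (cv2) and the standard library are available. Lean on these libraries where they do the work, as an engineer would, in place of code of your own. Each camera call takes 0.05 s, during which the arm holds its last target. There are 200 camera calls.

### The job

Take the loose metal cover strip by its tab, lay it on the open half of the drip board and slide its far edge (the one away from the tab) under the white hinged flap, about 25 mm deep along its whole width, without lifting the flap. Finish while still holding the strip there, pressed firmly down flat on the board with about 10 to 15 newtons, so that a colleague can tape the joint: do not let go. Leave the other things on the worktop where they stand.

Things in the scene. Friction and masses are not known exactly. Their poses are not given: they have to be found in the camera images.
- board: Drip board, fixed to the worktop: a grey slab 170 (x) x 190 (y) x 12 mm high with a hinged white flap over the half on its +x side. Origin at the centre of the underside; +x points from the open half, where the strip comes in, to the flap's hinge; z up. The hinge line lies at x = +75 mm between two steel cheeks 26 mm high (x = 49 to 83 mm, y = +-84 to +-91 mm). Under the flap a fixed steel stop bar, 8 mm high, stands across the board with its front face at x = +38 mm.
- lap (a point): Point on the top face of the drip board (12 mm above the worktop) straight below the middle of the flap's front edge (board x = 0, y = 0); axes as the board's. The flap is 160 mm wide (y = -80 to +80 mm), 4 mm thick, reaches from here 75 mm in +x to its hinge, and its underside is 11 mm above this face; a small lip, turned up to ease entry, stands out 8 mm in front of x = 0. Nothing sticks up in front of it on the board.
- flap (a joint): Hinge of the flap: 0 = lying in its place, level, on its own end stop (how it starts); grows as the front edge is lifted, up to 1.2 rad. The flap weighs 100 g and is held down only by its weight.
- strip: Cover strip, loose, plain bare metal, about 160 g: a flat plate 100 (x) x 120 (y) x 5 mm with one upright tab to hold it by. The tab is 12 mm thick (x) and 50 mm long (y), centred at x = -25 mm, y = 0, and rises to 42 mm above the underside. Origin at the centre of the underside; z up; the edge to be tucked in is the 120 mm edge at x = +50 mm, the one far from the tab. It starts lying flat on the worktop, tab up.
- edge_l (a point): Corner of the strip's tuck-in edge at strip x = +50, y = +60 mm, on the underside.
- edge_r (a point): Corner of the strip's tuck-in edge at strip x = +50, y = -60 mm, on the underside.
- beaker_50: Bystander: small clear plastic beaker, 49 mm wide, 60 mm high, standing; origin at the centre of its underside. To be left alone.
- vial_1: Bystander: amber vial with screw cap, 28 mm wide, 53 mm high, standing; origin at the centre of its underside. To be left alone.
- marker_1: Bystander: felt marker, 129 mm long, 14 mm thick, lying; origin at the centre of its underside. To be left alone.
- vial_2: Bystander: small glass vial with screw cap, 24 mm wide, 44 mm high, standing; origin at the centre of its underside. To be left alone.
- tape_roll: Bystander: roll of tape, 96 mm across, 25 mm high, lying; origin at the centre of its underside. To be left alone.
- stapler: Bystander: desk stapler, 130 mm long, 46 mm high; origin at the centre of its underside. To be left alone.
- acid_bottle: Bystander: white plastic bottle with screw cap, 68 mm wide, 160 mm high; origin at the centre of its underside. To be left alone.

How it is judged:
By the outcome, as a careful person would: the job done as asked, in the order asked, and still so for the second after the job is handed in, while the arm keeps its last pose, push and grip.
It also fails if it takes over 40 s, if anything falls off the work surface, if the arm or the gripper's body presses on something with over 40 N, if the wrist force passes 120 N, or if a joint passes its speed limit or range.

## Working session

There is one attempt and no reset: what is moved stays moved. The work goes in short steps, Python scripts to look and compute and a tool call to move; the robot and the scene stay as the last step left them, time stands still between calls to the robot, and variables do not carry over. Pictures are saved under pics/ and viewed, at most 10 in all, crops included, and the job is handed in when it is done.

Besides the shell and the picture viewer there is one more tool, called after "Call:" by a JSON object that holds its "method" and its "body". apply_moves: Moves the arm, as the interface text tells. Its arguments: {"type":"object","properties":{"deltas":{"type":"array"},"grip":{"type":"number"}},"required":["deltas"]}

```bash
mkdir -p pics; ls; python3 - <<'E'
from cell import *
import cv2, json, numpy as np
ims=[]
for n in ("scene","top"):
    c=camera(n); cv2.imwrite(f"pics/{n}0.png",c["image"][:,:,::-1])
    np.savez(f"{n}0.npz",**c)
    print(n,np.round(-c["R"].T@c["t"],3),np.round(c["R"],2).tolist(),c["dist"])
s=read_state(); print(s["position"],s["eef_rot"],s["contact_force"],s["time_s"],s["grip_width"])
E
```

```text
pics
scene [-0.181  0.523  1.103] [[-0.7, -0.71, -0.01], [-0.53, 0.54, -0.65], [0.47, -0.45, -0.76]] [-0.0132231  0.         0.         0.         0.       ]
top [ 0.175 -0.185  1.463] [[0.2, -0.98, -0.0], [-0.96, -0.19, -0.21], [0.21, 0.04, -0.98]] [-0.05396114  0.          0.          0.          0.        ]
[ 0.13374285 -0.55901879  0.23076039] [ 9.93115978e-01  1.17134076e-01  1.62680779e-05 -5.12570639e-04] [ 0.64624896 -0.07362317 -0.36788975] 0.1 1.0026853560109934
```

View pics/top0.png

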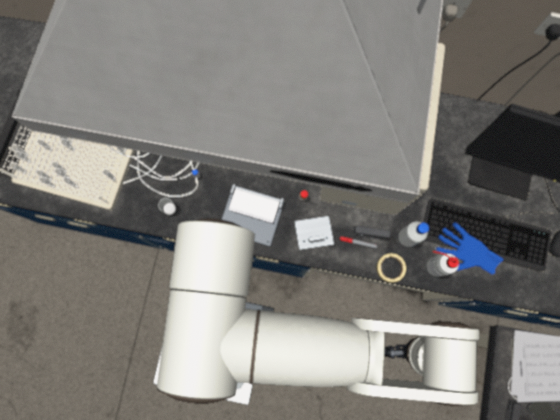

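View pics/scene0.png

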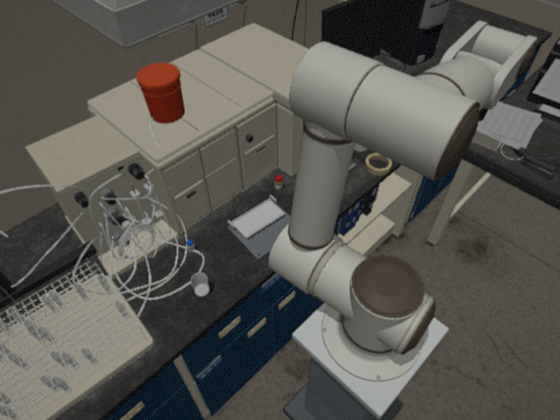

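Top: board around (253,213), with the white flap at its top side and the grey open half facing the robot. The strip is around (314,233), with the marker, tape roll and bottles to its right. I'll enlarge that part.

```bash
python3 - <<'E'
import cv2
a=cv2.imread("pics/top0.png")[170:275,205:345]
cv2.imwrite("pics/crop0.png",cv2.resize(a,(800,600),interpolation=cv2.INTER_CUBIC))
E
```

```text
(no output)
```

View pics/crop0.png

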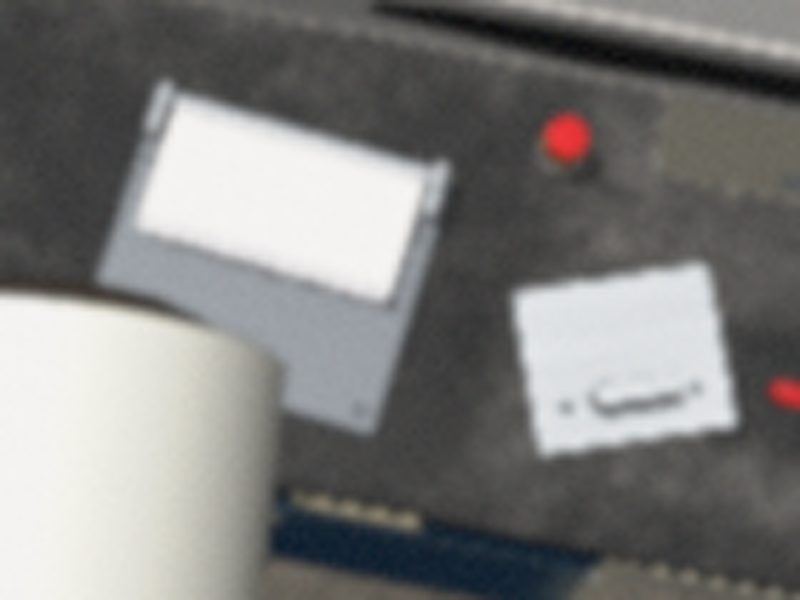

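The crop shows the strip's corners at about (512,292), (708,262), (740,428) and (543,458), with its tab on the robot side. The flap's front edge runs from (135,235) to (392,303). Next I'll measure both with masks.

```bash
cat > h.py <<'E'
import numpy as np, cv2
def ray(c,px,z):
    u=cv2.undistortPoints(np.array(px,float).reshape(-1,1,2),c["camera_matrix"],c["dist"])[:,0]
    d=np.c_[u,np.ones(len(u))]@c["R"]; o=-c["R"].T@c["t"]
    return o+d*((z-o[2])/d[:,2])[:,None]
def proj(c,X):
    return cv2.projectPoints(np.array(X,float).reshape(-1,1,3),cv2.Rodrigues(c["R"])[0],c["t"],c["camera_matrix"],c["dist"])[0][:,0]
E
python3 - <<'E'
from h import *
c=dict(np.load("top0.npz"))
f=lambda p:np.array(p)/5.714+[205,170]-0.4
st=ray(c,f([(512,292),(708,262),(740,428),(543,458)]),.005)
fl=ray(c,f([(135,235),(392,303),(425,170),(178,95)]),.027)
br=ray(c,f([(375,435),(97,280)]),.012)
tab=ray(c,f([(635,385)]),.042)
for n,a in(("strip",st),("flap",fl),("board",br),("tab",tab)):print(n,np.round(a,4).tolist(),np.round(np.linalg.norm(a-np.roll(a,-1,0),axis=1),3))
def fr(a,n):
    m=a.mean(0); d=(a[0]-a[3])+(a[1]-a[2]); l=a[0]-a[1]+a[3]-a[2]; print(n,m,np.degrees(np.arctan2(d[1],d[0])),np.degrees(np.arctan2(-l[0],l[1])))
fr(st,"strip"); fr(fl[[3,2,1,0]],"flap")
print("front mid",(fl[0]+fl[1])/2)
im=c["image"].astype(int)
m=((im.min(2)>150)).astype(np.uint8)
for lo,hi in(((285,205),(340,260)),((222,180),(285,225))):
    q=np.zeros_like(m); q[lo[1]:hi[1],lo[0]:hi[0]]=m[lo[1]:hi[1],lo[0]:hi[0]]
    cs,_=cv2.findContours(q,0,1); k=max(cs,key=cv2.contourArea); r=cv2.boxPoints(cv2.minAreaRect(k))
    w=ray(c,r,.005 if lo[0]==285 else .027); print(np.round(r,1).tolist(),np.round(w[:,:2],4).tolist(),w.mean(0),np.linalg.norm(w-np.roll(w,-1,0),axis=1))
E
```

```text
strip [[0.4738, -0.1911, 0.005], [0.516, -0.3052, 0.005], [0.4189, -0.3419, 0.005], [0.3775, -0.2287, 0.005]] [0.122 0.104 0.121 0.103]
flap [[0.4586, 0.0389, 0.027], [0.4484, -0.1217, 0.027], [0.533, -0.1249, 0.027], [0.5495, 0.0325, 0.027]] [0.161 0.085 0.158 0.091]
board [[0.3702, -0.1271, 0.012], [0.4296, 0.0577, 0.012]] [0.194 0.194]
tab [[0.4257, -0.2727, 0.042]] [0.]
strip [ 0.44657268 -0.26674551  0.005     ] 21.02147675061298 20.193449425888684
flap [ 0.49736645 -0.04380788  0.027     ] -3.1267190096564397 -4.783719782891851
front mid [ 0.45349371 -0.0414113   0.027     ]
[[294.1000061035156, 220.5], [328.8999938964844, 215.1999969482422], [333.29998779296875, 244.0], [298.5, 249.39999389648438]] [[0.4744, -0.1906], [0.5173, -0.3063], [0.42, -0.339], [0.378, -0.2247]] [ 0.44741371 -0.26514288  0.005     ] [0.12341224 0.10257967 0.12169127 0.10220151]
[[222.60000610351562, 218.89999389648438], [232.60000610351562, 184.60000610351562], [282.70001220703125, 199.1999969482422], [272.70001220703125, 233.5]] [[0.4266, 0.0516], [0.5531, 0.0447], [0.5361, -0.1374], [0.4109, -0.1275]] [ 0.48166259 -0.0421606   0.027     ] [0.12670011 0.18294422 0.12559497 0.17978914]
```

Call:
{"method": "apply_moves", "body": {"deltas": [[0, 0, 0, 0, 0, -7], [0, 0, 0, 0, 0, -7], [0, 0, 0, 0, 0, -7], [0, 0, 0, 0, 0, -7], [0, 0, 0, 0, 0, -7]], "grip": 1}}

```text
time_s: 0.52
position: [0.1337, -0.5591, 0.2309]
eef_rot: [0.911, 0.413, 0.0, -0.0]
contact_force: [0.0, 0.7, 0.2]
grip_width: 1.0
grasp_force: 0.0
```

Call:
{"method": "apply_moves", "body": {"deltas": [[0, 0, 0, 0, 0, -7], [0, 0, 0, 0, 0, -7], [0, 0, 0, 0, 0, -7], [0, 0, 0, 0, 0, -7], [0, 0, 0, 0, 0, -7]]}}

```text
time_s: 0.93
position: [0.1338, -0.5591, 0.2309]
eef_rot: [0.744, 0.668, 0.0, -0.0]
contact_force: [-0.0, -0.0, -0.4]
grip_width: 1.0
grasp_force: 0.0
```

Call:
{"method": "apply_moves", "body": {"deltas": [[0, 0, 0, 0, 0, -7], [0, 0, 0, 0, 0, -7], [0, 0, 0, 0, 0, -7], [0, 0, 0, 0, 0, -6], [0.006, 0.015, 0, 0, 0, 0]]}}

```text
time_s: 1.35
position: [0.1446, -0.549, 0.2306]
eef_rot: [0.568, 0.823, 0.0, -0.001]
contact_force: [0.5, 0.7, -0.2]
grip_width: 1.005
grasp_force: 0.0
```

Call:
{"method": "apply_moves", "body": {"deltas": [[0.012, 0.027, 0, 0, 0, 0], [0.012, 0.027, 0, 0, 0, 0], [0.012, 0.027, 0, 0, 0, 0], [0.012, 0.027, 0, 0, 0, 0], [0.012, 0.027, 0, 0, 0, 0]]}}

```text
time_s: 1.77
position: [0.2523, -0.4432, 0.2311]
eef_rot: [0.571, 0.821, 0.0, -0.0]
contact_force: [0.0, -0.8, -0.1]
grip_width: 0.999
grasp_force: 0.0
```

Call:
{"method": "apply_moves", "body": {"deltas": [[0.012, 0.027, 0, 0, 0, 0], [0.012, 0.027, 0, 0, 0, 0], [0.012, 0.027, 0, 0, 0, 0], [0.012, 0.027, 0, 0, 0, 0], [0.012, 0.027, 0, 0, 0, 0]]}}

```text
time_s: 2.18
position: [0.3577, -0.3397, 0.2312]
eef_rot: [0.571, 0.821, 0.0, -0.0]
contact_force: [-0.6, 0.2, 0.3]
grip_width: 1.003
grasp_force: 0.0
```

```bash
python3 - <<'E'
from cell import *
s=read_state(); print(s["position"],s["eef_rot"],s["joint_pos"],s["time_s"])
E
```

```text
[ 0.35767723 -0.33971955  0.2311849 ] [ 5.71230902e-01  8.20789397e-01  1.27210172e-04 -7.70918719e-05] [-9.16106674e-01 -2.08937972e-02  1.61959852e+00  1.95758627e-04
  1.54311201e+00 -1.27089897e+00] 2.1833
```

Call:
{"method": "apply_moves", "body": {"deltas": [[0.012, 0.027, 0, 0, 0, 0], [0.012, 0.027, 0, 0, 0, 0], [0.014, 0.029, 0, 0, 0, 0], [0, 0, 0, 0, 0, 0]]}}

```text
time_s: 2.52
position: [0.4239, -0.273, 0.2312]
eef_rot: [0.57, 0.822, 0.001, -0.0]
contact_force: [0.4, -0.5, -0.3]
grip_width: 1.002
grasp_force: 0.0
```

```bash
python3 - <<'E'
from cell import *
from h import *
ims=[]
for n in ("wrist","top"):
    c=camera(n); np.savez(n+"1.npz",**c); cv2.imwrite(f"pics/{n}1.png",c["image"][:,:,::-1]); print(-c["R"].T@c["t"])
    print(np.round(proj(c,[[.447,-.266,.005],[.461,-.042,.027]])))
cv2.imwrite("pics/topc1.png",cv2.resize(c["image"][170:275,205:345,::-1],(800,600),interpolation=cv2.INTER_CUBIC))
print(read_state()["position"])
E
```

```text
[ 0.39605439 -0.19758159  0.37420194]
[[293. 179.]
 [392. -21.]]
[ 0.17452572 -0.18502539  1.46315992]
[[314. 232.]
 [251. 215.]]
[ 0.42174218 -0.27563804  0.23106728]
```

View pics/wrist1.png

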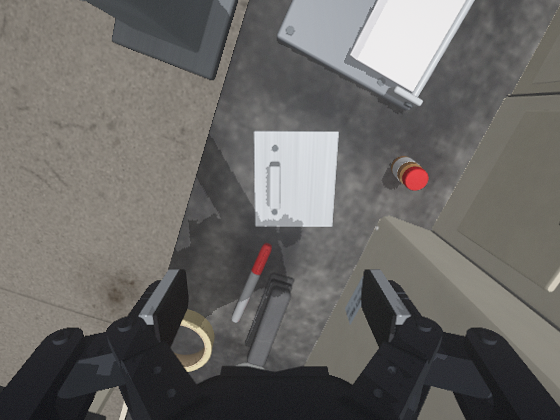

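The wrist view shows the strip's corners at (254,131), (338,131), (334,227) and (256,227), and the tab at about (274,186) on the robot side. At top right is part of the board, with its near corner at (278,40) and the flap's near corner at about (347,64).

```bash
python3 - <<'E'
from h import *
c=dict(np.load("wrist1.npz")); g=c["image"].min(2)
q=np.zeros_like(g); q[120:240,240:350]=(g[120:240,240:350]>135)*255
q=cv2.morphologyEx(q,cv2.MORPH_CLOSE,np.ones((9,9)))
k=max(cv2.findContours(q,0,1)[0],key=cv2.contourArea); print(cv2.contourArea(k),cv2.boundingRect(k))
p=cv2.approxPolyDP(cv2.convexHull(k),6,True)[:,0]; print(p.tolist())
w=ray(c,p,.005); print(np.round(w,4).tolist(),np.linalg.norm(w-np.roll(w,-1,0),axis=1))
w=ray(c,[(254,131),(338.5,131),(334,227.5),(256,227)],.005); print(np.round(w,4).tolist(),w.mean(0),np.linalg.norm(w-np.roll(w,-1,0),axis=1))
for i,j in((0,1),(3,2),(3,0),(2,1)):
    d=w[j]-w[i]; print(np.degrees(np.arctan2(d[1],d[0])))
t=ray(c,[(269,163),(280,163),(279,210),(268,210)],.042); print(t)
print("board corner",ray(c,[(278,38)],.012))
E
```

```text
7616.5 (254, 131, 85, 96)
[[337, 131], [332, 225], [256, 225], [254, 131]]
[[0.4741, -0.1939, 0.005], [0.5166, -0.3045, 0.005], [0.4242, -0.339, 0.005], [0.3826, -0.2282, 0.005]] [0.11846017 0.09861341 0.11829493 0.09769447]
[[0.3826, -0.2282, 0.005], [0.4758, -0.1933, 0.005], [0.5205, -0.3068, 0.005], [0.4251, -0.3416, 0.005]] [ 0.45099992 -0.2674861   0.005     ] [0.09946536 0.12196669 0.10149038 0.12107701]
20.544996550244534
20.052040638742728
110.53786130819154
111.48747576329376
[[ 0.41058223 -0.25149341  0.042     ]
 [ 0.42183381 -0.24729219  0.042     ]
 [ 0.43997378 -0.29820365  0.042     ]
 [ 0.42815163 -0.30261522  0.042     ]]
board corner [[ 0.37479758 -0.12786434  0.012     ]]
```

View pics/topc1.png

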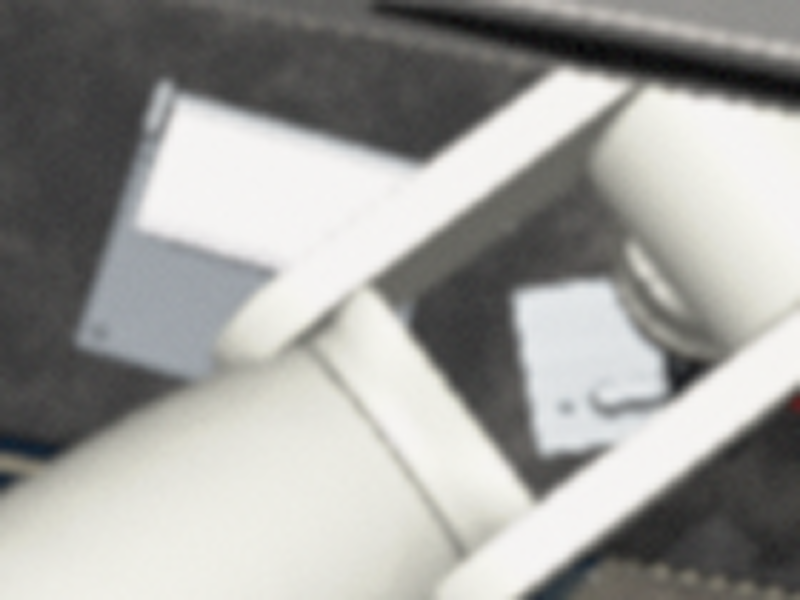

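Call:
{"method": "apply_moves", "body": {"deltas": [[-0.0014, 0.0037, 0.035, 0, 0, 0], [0, 0, 0.035, 0, 0, 0], [0, 0, 0.035, 0, 0, 0], [0, 0, 0.035, 0, 0, 0], [0, 0, 0.03, 0, 0, 0]]}}

```text
time_s: 3.03
position: [0.4239, -0.277, 0.0591]
eef_rot: [0.571, 0.821, 0.0, -0.001]
contact_force: [1.0, 0.4, 0.5]
grip_width: 0.993
grasp_force: 0.0
```

Call:
{"method": "apply_moves", "body": {"deltas": [[0, 0, 0.025, 0, 0, 0], [0, 0, 0.016, 0, 0, 0], [0, 0, 0.01, 0, 0, 0], [0, 0, 0, 0, 0, 0], [0, 0, 0, 0, 0, 0]]}}

```text
time_s: 3.45
position: [0.425, -0.2773, 0.0107]
eef_rot: [0.571, 0.821, 0.0, -0.0]
contact_force: [0.1, -1.0, -0.5]
grip_width: 0.996
grasp_force: 0.0
```

Call:
{"method": "apply_moves", "body": {"deltas": [[0, 0, 0, 0, 0, 0], [0, 0, 0, 0, 0, 0], [0, 0, 0, 0, 0, 0], [0, 0, 0, 0, 0, 0], [0, 0, 0, 0, 0, 0]], "grip": 0}}

```text
time_s: 3.87
position: [0.4254, -0.277, 0.0107]
eef_rot: [0.57, 0.821, -0.0, 0.0]
contact_force: [-0.9, 0.3, -0.9]
grip_width: 0.296
grasp_force: 0.0
```

Call:
{"method": "apply_moves", "body": {"deltas": [[0, 0, 0, 0, 0, 0], [0, 0, 0, 0, 0, 0], [0, 0, 0, 0, 0, 0], [0, 0, 0, 0, 0, 0], [0, 0, 0, 0, 0, 0]]}}

```text
time_s: 4.28
position: [0.4254, -0.2771, 0.0106]
eef_rot: [0.57, 0.821, 0.0, 0.0]
contact_force: [-0.3, 1.1, 6.0]
grip_width: 0.13
grasp_force: 59.2
```

Call:
{"method": "apply_moves", "body": {"deltas": [[0, 0, -0.01, 0, 0, 0], [0, 0, -0.02, 0, 0, 0], [0, 0, -0.025, 0, 0, 0], [0, 0, -0.025, 0, 0, 0], [0, 0, -0.02, 0, 0, 0]]}}

```text
time_s: 4.7
position: [0.4253, -0.277, 0.1127]
eef_rot: [0.57, 0.821, -0.0, 0.0]
contact_force: [-0.1, -0.3, -0.7]
grip_width: 0.132
grasp_force: 58.4
```

Call:
{"method": "apply_moves", "body": {"deltas": [[0, 0, 0, 0, 0, 5], [0, 0, 0, 0, 0, 5], [0, 0, 0, 0, 0, 5], [0, 0, 0, 0, 0, 5], [0, 0, 0, 0, 0, 4.5]]}}

```text
time_s: 5.12
position: [0.4251, -0.2768, 0.1109]
eef_rot: [0.733, 0.68, 0.0, 0.0]
contact_force: [-0.3, 0.2, -1.9]
grip_width: 0.131
grasp_force: 58.3
```

Call:
{"method": "apply_moves", "body": {"deltas": [[0.015, -0.006, 0, 0, 0, 0], [0.028, -0.011, 0, 0, 0, 0], [0.03, -0.012, 0, 0, 0, 0], [0.03, -0.012, 0, 0, 0, 0], [0.03, -0.012, 0, 0, 0, 0]]}}

```text
time_s: 5.53
position: [0.3809, -0.1393, 0.1106]
eef_rot: [0.732, 0.682, 0.0, -0.0]
contact_force: [0.9, -0.6, -0.3]
grip_width: 0.13
grasp_force: 58.5
```

Call:
{"method": "apply_moves", "body": {"deltas": [[0.03, -0.012, 0, 0, 0, 0], [0.03, -0.012, 0, 0, 0, 0], [0.028, -0.011, 0, 0, 0, 0], [0.018, -0.006, 0, 0, 0, 0], [0, 0, 0, 0, 0, 0]]}}

```text
time_s: 5.95
position: [0.3473, -0.0293, 0.1109]
eef_rot: [0.731, 0.683, 0.0, 0.0]
contact_force: [1.2, 0.0, -0.4]
grip_width: 0.133
grasp_force: 58.5
```

```bash
python3 - <<'E'
from cell import *
from h import *
c=camera("wrist"); np.savez("wrist2.npz",**c); cv2.imwrite("pics/wrist2.png",cv2.resize(c["image"][:,:,::-1],(800,600)))
s=read_state(); print(s["position"],s["eef_rot"],s["joint_pos"],s["contact_force"],s["grasp_force"])
E
```

```text
[ 0.34795389 -0.03065222  0.11096839] [7.30732108e-01 6.82664155e-01 3.25387963e-04 3.63088735e-04] [-3.09746873e-01 -2.70893661e-01  2.08191867e+00  2.20165917e-04
  1.32961627e+00 -2.41807902e-01] [ 0.16048776 -0.27287551 -0.59865999] 58.46719980239868
```

View pics/wrist2.png

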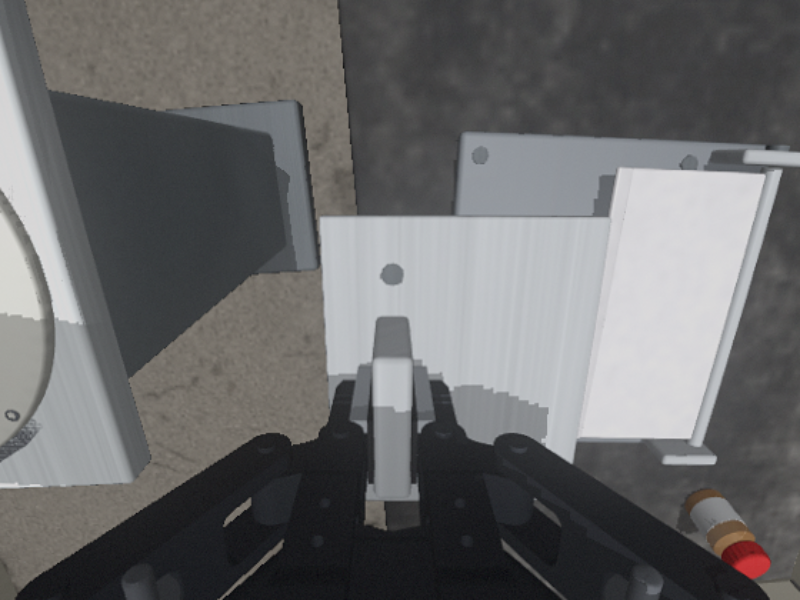

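The wrist view (800x600) shows the strip held level, with its back-left corner at (321,217) and its tuck edge running from (607,216) to (575,460). The board's near-left corner is at (461,132). The flap's lip runs from (617,169) to (580,440), and the hinge side is at (765,175) to (690,443).

```bash
python3 - <<'E'
from h import *
c=dict(np.load("wrist2.npz")); S=560/800
a=lambda v:np.degrees(np.arctan2(v[1],v[0]))
def P(n,px,z):
    w=ray(c,np.array(px)*S,z); print(n,np.round(w[:,:2],4).tolist(),"ang",[round(a(w[i+1]-w[i]),2) for i in range(len(w)-1)],np.round(np.linalg.norm(np.diff(w,axis=0),axis=1),4)); return w
P("strip backL,frontL,front low",[(321,217),(607.5,216),(575,460)],.1053)
P("board near edge low, corner, side",[(456,214),(461,132),(712,142)],.012)
P("lip L,R",[(616,168),(580,438)],.029)
P("flap front fold L,R, back R, back L",[(628,170),(592,438),(688,441),(765,175)],.027)
E
```

```text
strip backL,frontL,front low [[0.3284, 0.0333], [0.4256, 0.0271], [0.4212, -0.0727]] ang [np.float64(-3.64), np.float64(-92.55)] [0.0974 0.0999]
board near edge low, corner, side [[0.3869, 0.0186], [0.3906, 0.0608], [0.5244, 0.048]] ang [np.float64(85.06), np.float64(-5.49)] [0.0423 0.1344]
lip L,R [[0.4651, 0.0385], [0.4579, -0.12]] ang [np.float64(-92.59)] [0.1587]
flap front fold L,R, back R, back L [[0.4723, 0.037], [0.4663, -0.1222], [0.5278, -0.1295], [0.5443, 0.0305]] ang [np.float64(-92.14), np.float64(-6.82), np.float64(84.09)] [0.1593 0.0619 0.1609]
```

```bash
python3 - <<'E'
from h import *
from cell import *
c=dict(np.load("top1.npz"))
f=lambda p:np.array(p)/5.714+[205,170]-0.4
w=ray(c,f([(78,346),(375,435)]),.012); d=w[0]-w[1]; print("near edge",w,np.linalg.norm(d),np.degrees(np.arctan2(-d[0],d[1])), w.mean(0))
# subpixel: flap/near edge lines from top gradient, robot now clear?
c=camera("top"); np.savez("top2.npz",**c); cv2.imwrite("pics/top2.png",cv2.resize(c["image"][170:275,205:345,::-1],(800,600),interpolation=cv2.INTER_CUBIC))
E
```

```text
near edge [[ 0.3875666   0.05985257  0.012     ]
 [ 0.37019246 -0.12713818  0.012     ]] 0.18779616622089698 -5.308363940513857 [ 0.37887953 -0.0336428   0.012     ]
```

View pics/top2.png

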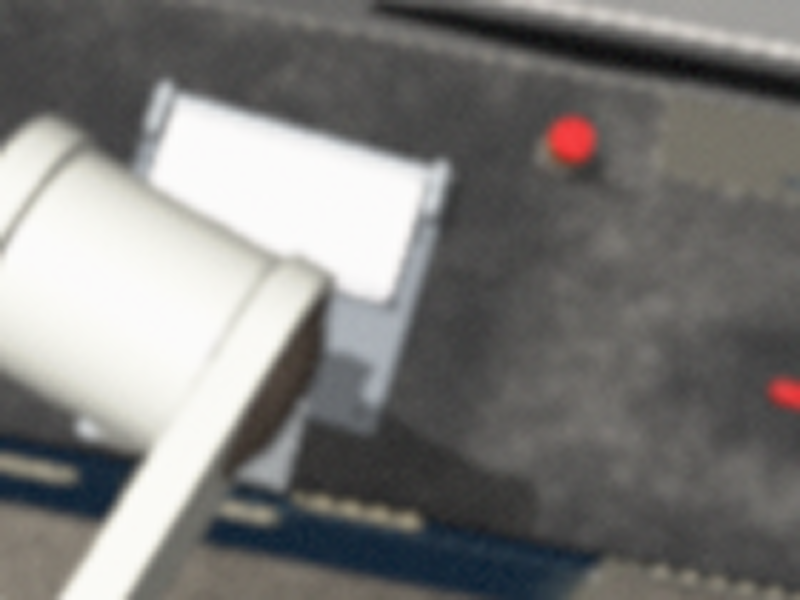

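The near edge gives a board yaw of about -5°, and the lap point is near (0.466, -0.0415). I'll align the yaw, come down short of the lip and look again.

Call:
{"method": "apply_moves", "body": {"deltas": [[0, 0, 0, 0, 0, 1.1], [0, 0.01, 0.02, 0, 0, 0], [0, 0.01, 0.025, 0, 0, 0], [0, 0.001, 0.022, 0, 0, 0], [0, 0, 0.013, 0, 0, 0]]}}

```text
time_s: 6.47
position: [0.3689, -0.0345, 0.0283]
eef_rot: [0.739, 0.674, -0.001, -0.001]
contact_force: [-0.3, 0.8, -1.2]
grip_width: 0.131
grasp_force: 58.6
```

Call:
{"method": "apply_moves", "body": {"deltas": [[0, 0, 0.004, 0, 0, 0], [0, 0, 0, 0, 0, 0], [0, 0, 0, 0, 0, 0]]}}

```text
time_s: 6.72
position: [0.3696, -0.0343, 0.0269]
eef_rot: [0.739, 0.674, 0.0, 0.0]
contact_force: [0.3, 0.6, -1.0]
grip_width: 0.13
grasp_force: 58.6
```

```bash
python3 - <<'E'
from cell import *
from h import *
c=camera("wrist"); np.savez("wrist3.npz",**c); cv2.imwrite("pics/wrist3.png",cv2.resize(c["image"][:,:,::-1],(800,600)))
s=read_state(); print(s["position"],s["eef_rot"],s["contact_force"],s["grasp_force"])
E
```

```text
[ 0.36976991 -0.03426889  0.02722373] [7.38448420e-01 6.74309758e-01 3.03379803e-04 4.34037521e-04] [ 0.20999127 -0.16754868 -1.02314076] 58.57078492641449
```

View pics/wrist3.png

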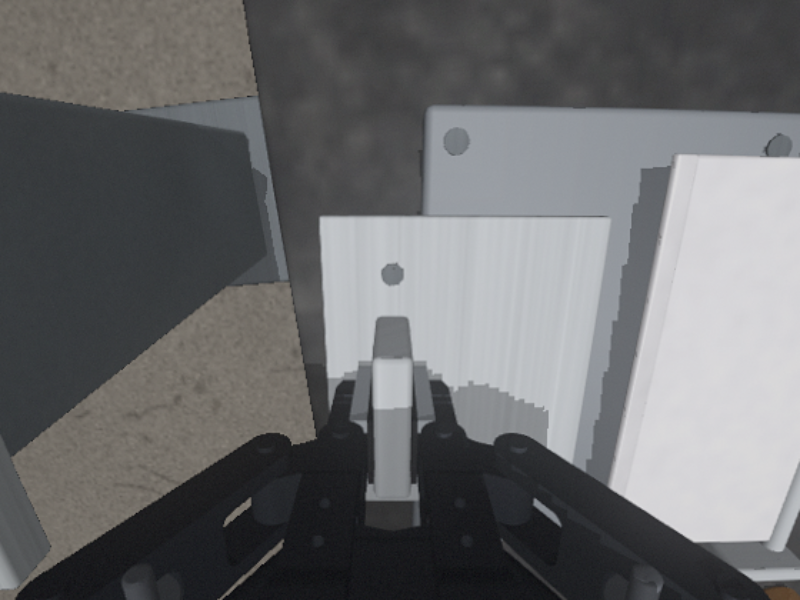

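The strip is close above the board: tuck edge from (608,216) to (577,460), lip from (677,154) to (611,487), fold at (697,156), and board corner at (427,106). I'll work out the gap and angles.

```bash
python3 - <<'E'
from h import *
c=dict(np.load("wrist3.npz")); S=.7
a=lambda v:np.degrees(np.arctan2(v[1],v[0]))
def P(n,px,z):
    w=ray(c,np.array(px)*S,z); print(n,np.round(w[:,:2],4).tolist(),"ang",[round(a(w[i+1]-w[i]),2) for i in range(len(w)-1)],np.round(np.linalg.norm(np.diff(w,axis=0),axis=1),4)); return w
for z in (.0185,.0215): P("strip",[(320,216.5),(608.5,216),(577,460)],z)
P("board",[(424,214),(427,106),(800,112)],.012)
for z in (.027,.030): P("lip L,R",[(676,154),(611,487)],z)
P("fold L,R",[(697,156),(627,495)],.027)
E
```

```text
strip [[0.3514, 0.0286], [0.4509, 0.0198], [0.4446, -0.0818]] ang [np.float64(-5.04), np.float64(-93.55)] [0.0999 0.1019]
strip [[0.3519, 0.029], [0.4495, 0.0203], [0.4433, -0.0793]] ang [np.float64(-5.04), np.float64(-93.55)] [0.0979 0.0999]
board [[0.3875, 0.0253], [0.391, 0.0609], [0.5192, 0.049]] ang [np.float64(84.41), np.float64(-5.32)] [0.0358 0.1287]
lip L,R [[0.4673, 0.0391], [0.4556, -0.0897]] ang [np.float64(-95.16)] [0.1293]
lip L,R [[0.4654, 0.0392], [0.454, -0.0868]] ang [np.float64(-95.16)] [0.1266]
fold L,R [[0.4741, 0.0379], [0.4627, -0.0946]] ang [np.float64(-94.94)] [0.133]
```

Call:
{"method": "apply_moves", "body": {"deltas": [[0, 0, 0.002, 0, 0, 0], [0, 0, 0.001, 0, 0, 0], [0, 0, 0.001, 0, 0, 0], [0, 0, 0, 0, 0, 0], [0, 0, 0, 0, 0, 0]]}}

```text
time_s: 7.18
position: [0.3694, -0.0339, 0.0226]
eef_rot: [0.738, 0.675, 0.0, 0.0]
contact_force: [0.4, -0.7, 2.9]
grip_width: 0.13
grasp_force: 59.0
```

Call:
{"method": "apply_moves", "body": {"deltas": [[0, 0.002, 0, 0, 0, 0], [0, 0.003, 0, 0, 0, 0], [0, 0.003, 0, 0, 0, 0], [0, 0.003, 0, 0, 0, 0], [0, 0.003, 0, 0, 0, 0]]}}

```text
time_s: 7.6
position: [0.3828, -0.035, 0.0226]
eef_rot: [0.738, 0.675, -0.0, -0.0]
contact_force: [-9.5, 1.1, 13.2]
grip_width: 0.129
grasp_force: 60.8
```

Call:
{"method": "apply_moves", "body": {"deltas": [[0, 0.003, 0, 0, 0, 0], [0, 0.003, 0, 0, 0, 0], [0, 0.003, 0, 0, 0, 0], [0, 0.003, 0, 0, 0, 0], [0, 0.003, 0, 0, 0, 0]]}}

```text
time_s: 8.02
position: [0.3978, -0.0363, 0.0226]
eef_rot: [0.738, 0.675, -0.0, -0.0]
contact_force: [-10.8, 1.2, 12.3]
grip_width: 0.133
grasp_force: 60.8
```

```bash
python3 - <<'E'
from cell import *
from h import *
c=camera("wrist"); np.savez("wrist4.npz",**c); cv2.imwrite("pics/wrist4.png",cv2.resize(c["image"][:,:,::-1],(800,600)))
s=read_state(); print(s["position"],s["eef_rot"],s["contact_force"],s["ft_torque"],s["grasp_force"])
E
```

```text
[ 0.3984095  -0.03642326  0.02262063] [ 7.38120962e-01  6.74668377e-01 -9.69790574e-05 -1.28319543e-04] [-2.17024672  0.76142131  4.82269527] [0.01864953 0.46548783 0.00751304] 59.30550813674927
```

View pics/wrist4.png

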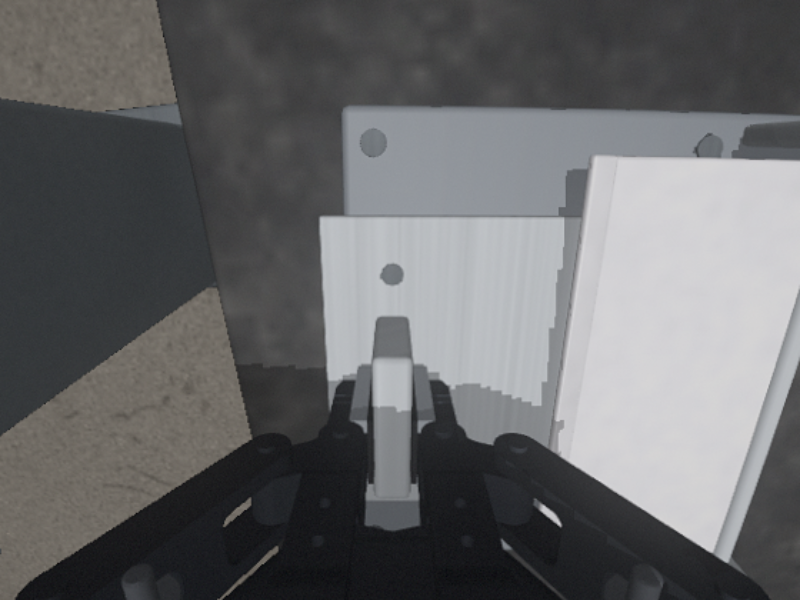

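Flap still down: its front-left corner is at (592,155), and the strip has gone in below the lip squarely. I'll slide it the rest of the way.

Call:
{"method": "apply_moves", "body": {"deltas": [[0, 0.002, 0, 0, 0, 0], [0, 0.003, 0, 0, 0, 0], [0, 0.003, 0, 0, 0, 0], [0, 0.003, 0, 0, 0, 0], [0, 0.003, 0, 0, 0, 0]]}}

```text
time_s: 8.48
position: [0.4117, -0.0376, 0.0226]
eef_rot: [0.738, 0.675, -0.0, -0.0]
contact_force: [-9.6, -0.5, 12.6]
grip_width: 0.128
grasp_force: 60.6
```

Call:
{"method": "apply_moves", "body": {"deltas": [[0, 0.002, 0, 0, 0, 0], [0, 0.0015, 0, 0, 0, 0], [0, 0.0005, 0, 0, 0, 0], [0, 0, 0, 0, 0, 0], [0, 0, 0, 0, 0, 0]]}}

```text
time_s: 8.9
position: [0.4158, -0.0379, 0.0226]
eef_rot: [0.738, 0.675, -0.0, -0.0]
contact_force: [-5.8, 0.5, 9.7]
grip_width: 0.134
grasp_force: 60.3
```

```bash
python3 - <<'E'
from cell import *
from h import *
c=camera("wrist"); np.savez("wrist5.npz",**c); cv2.imwrite("pics/wrist5.png",cv2.resize(c["image"][:,:,::-1],(800,600)))
s=read_state(); print(s["position"],s["eef_rot"],s["contact_force"],s["ft_torque"],s["grasp_force"])
E
```

```text
[ 0.41578087 -0.03794803  0.02263046] [ 7.38065723e-01  6.74728748e-01 -2.05790190e-04 -2.50578892e-04] [-6.61084103  1.44421374 10.32019842] [ 4.50341790e-02  9.92904972e-01 -1.60209478e-04] 60.23078978061676
```

View pics/wrist5.png

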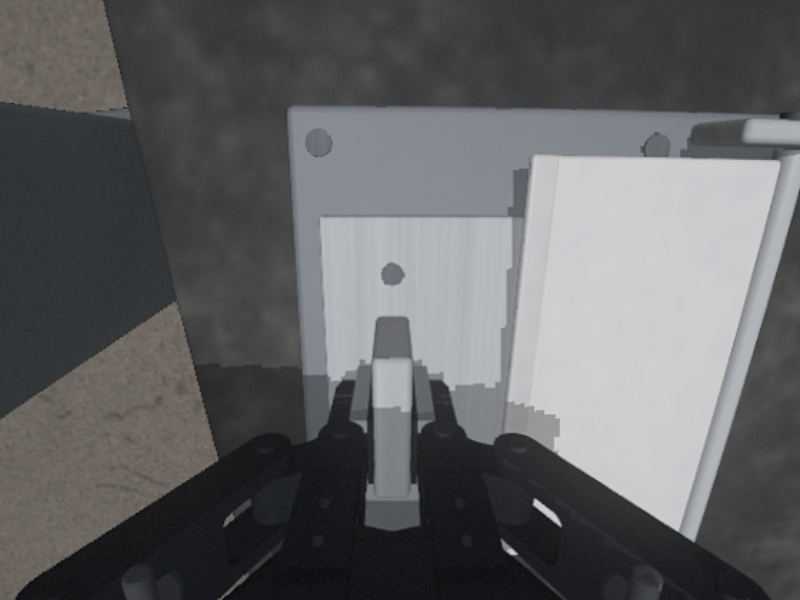

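Final look: the flap is flat (front-left corner at (531,156)), the strip's back-left corner is at (320,216), and the board's near-left corner is at (290,106). I'll check the depth.

```bash
python3 - <<'E'
from h import *
c=dict(np.load("wrist5.npz")); S=.7
b=ray(c,np.array([(289,106),(304,380),(700,115)])*S,.012); f=ray(c,np.array([(557,156),(780,158)])*S,.027)
for z in (.0145,.017):
    s=ray(c,np.array([(320,216.5),(510,216)])*S,z)
    n=np.array([.9962,-.0872]); 
    print("strip back from board edge",(s[0]-b[0])[:2]@n,(s[0]-b[1])[:2]@n,"y",(b[0]-s[0])[:2]@[.0872,.9962],"edge-fold",.1+(s[0]-f[0])[:2]@n)
print(b,f,np.linalg.norm(f[0]-f[1]))
E
```

```text
strip back from board edge 0.00865921793994234 0.010302574939153814 y 0.035449646637227224 edge-fold 0.025059220830449258
strip back from board edge 0.00906803361160901 0.010711390610820486 y 0.03512397652231077 edge-fold 0.025468036502115945
[[ 0.39201398  0.0610704   0.012     ]
 [ 0.38166463 -0.03831799  0.012     ]
 [ 0.52686122  0.04694225  0.012     ]] [[0.47392672 0.03815156 0.027     ]
 [0.54385782 0.03213483 0.027     ]] 0.07018945100143413
```

Depth is about 25 mm and the strip is centred sideways. I'll trim the press force now.

Call:
{"method": "apply_moves", "body": {"deltas": [[0, 0, 0.0003, 0, 0, 0], [0, 0, 0, 0, 0, 0], [0, 0, 0, 0, 0, 0], [0, 0, 0, 0, 0, 0], [0, 0, 0, 0, 0, 0]]}}

```text
time_s: 9.37
position: [0.4158, -0.038, 0.0226]
eef_rot: [0.738, 0.675, -0.0, -0.0]
contact_force: [-9.9, 1.5, 17.1]
grip_width: 0.13
grasp_force: 61.3
```

Call:
{"method": "apply_moves", "body": {"deltas": [[0, 0, -0.0002, 0, 0, 0], [0, 0, 0, 0, 0, 0], [0, 0, 0, 0, 0, 0], [0, 0, 0, 0, 0, 0], [0, 0, 0, 0, 0, 0]]}}

```text
time_s: 9.78
position: [0.4158, -0.038, 0.0226]
eef_rot: [0.738, 0.675, -0.0, -0.0]
contact_force: [-7.5, 0.3, 11.4]
grip_width: 0.133
grasp_force: 60.5
```

Call:
{"method": "apply_moves", "body": {"deltas": [[0, 0, 0, 0, 0, 0], [0, 0, 0, 0, 0, 0], [0, 0, 0, 0, 0, 0], [0, 0, 0, 0, 0, 0], [0, 0, 0, 0, 0, 0]]}}

```text
time_s: 10.2
position: [0.4158, -0.0379, 0.0226]
eef_rot: [0.738, 0.675, -0.0, -0.0]
contact_force: [-8.0, 0.3, 12.2]
grip_width: 0.132
grasp_force: 60.5
```

```bash
python3 - <<'E'
from cell import *
s=read_state(); print(s["position"],s["contact_force"],s["ft_torque"],s["grasp_force"])
E
```

```text
[ 0.4157831  -0.0379436   0.02262362] [-7.97211635  0.28117199 12.24526942] [0.13347725 1.11439492 0.03699149] 60.506075620651245
```

```bash
python3 -c "
from cell import *
print(hand_in())"
```

```text
the job is handed in; nothing more can be done
None
```

I handed the job in with the strip's far edge about 25 mm under the flap, square and centred to within a few mm. The flap still looked flat in the last picture. The arm is still gripping the tab and pressing down with about 12 N, and about 10 s of the 40 s were used.

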